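Seat the token blank in the corner of the marking jig

ROBOT

A 7-joint arm with a two-finger parallel gripper is mounted at the origin on a cart in front of the work surface, level with it; the furniture and walls round the work are solid. World frame = base frame: x ahead of the robot, y to its left, z up, the work surface at z = 0. Lengths are in m, angles in rad, forces in N, time in s.
With the tool pointing down it reaches from about 0.35 to 0.9 m from the base axis. Payload 8.1 kg.
Tool frame: the origin (TCP) lies at the very end of the fingers, on their centre line; the grasp point (between the pads) lies 19 mm behind it; z points along the fingers, y is the line along which they close (so a half turn about z gives the same grasp; the last joint's range is limited). The gripper opens to 92 mm and grips with 3 to 60 N. Pads are 19 mm wide; open, the fingers measure 130 mm over their backs; the gripper's body (75 mm by 190 mm) begins 47 mm behind the grasp point.
Start: joints at [-0.103, 0.434, 0.025, 1.573, -0.012, 1.134, -0.075], TCP at [0.625, -0, 0.227] pointing down, gripper open.
Joint ranges: [-2.62, 2.62], [-0.44, 2.09], [-1.27, 1.32], [0.08, 2.57], [-1.32, 4.46], [0.12, 2], [-2.74, 2.74]. Speed limits (rad/s): [2.22, 2.22, 3.01, 3.01, 3.14, 3.14, 3.14].

INTERFACE

Orientations are given as a rotation vector (axis times angle).
In Python, from cell import arm gives the robot as it stands.
- The arm moves only by the shell command python3 -m pendant 'ROWS' [FORCE]. ROWS is a JSON object of lists of equal length, an entry for each row: "slide": the shift along the tool's x, y, z in units of 0.3 m (1.0 is 0.3 m), a list of three; "dr": the turn, a rotation vector about the tool's x, y, z in units of 0.12 rad (1.0 is 0.12 rad), a list of three; "claw": the opening, from 0 (shut) to 1 (fully open). In form: {"slide": [[tx, ty, tz], ...], "dr": [[ax, ay, az], ...], "claw": [claw, ...]}. A call has 1 to 10 rows; each row shifts and turns the commanded pose from where the row before left it, along the tool's axes as they then stand; what a row does not reach is not made up. A row lasts 1/10 s, in which the tool goes at most 50 mm and 8.59 degrees, less where a joint would pass 70% of its speed; a pose out of reach is approached as far as the arm can. A call with a number of a shift or a turn outside -1 to 1 is refused whole. A call with a gripper value outside its range is refused whole. The fingers move at their own pace and stop on an object; FORCE is the grip in N (left out, the last holds). Time passes only in rows, so rows that do not move let the fingers close. It gives the time, the measured TCP pose, the force, the opening and the grip force at its end, in the units of the state.
- arm.observe(): the state, without advancing time (a new reading comes with each control period).
- arm.get_image(name): name is "scene" or "side" or "wrist"; returns the picture (480x640x3 uint8, red, green, blue); there is no depth.
- arm.calibration(name): a dict with "K" (3x3 intrinsics, pixels), "xyz" and "orientation" of the camera in the world. Camera axes: x right, y up, looking along -z (the intrinsics and any distortion apply to the point x, -y, -z); pixel columns grow to the right and rows downward; lengths in m; the calibration is good to about 2 mm. A picture is of the moment at which its call begins: read the wrist's pose just before it. calibration takes no time and is no camera call; for the wrist camera it gives the pose at the moment of the call.
- arm.sign_off(): hands the job in; it is judged then, once.
The state is a dict: "clock": time; "joints": joint angles; "dq": joint speeds; "joint_efforts": joint torques, N m; "position": TCP position; "ee_rot": TCP orientation; "force": force on the tool from outside, world axes, zero at the start; "ft_torque": the same for the moment, N m; "width": opening from 0.0 (shut) to 1.0 (fully open); "gripper_force": force on a finger pad.
Only numpy, scipy, OpenCV 4.12 (cv2) and the standard library are available. Lean on these libraries where they do the work, as an engineer would, in place of code of your own. Each camera call takes 0.05 s, during which the arm holds its last target. There are 200 camera calls.

TASK

Load the marking jig: with the fingertips, push the rectangular wooden token blank flat against the jig's long back rail while it is still short of the corner pocket, then slide it along the rail into the pocket until its leading end is fully home against the end stop. Only push it, never lift it off the plate, and leave the round blank and the other things on the worktop where they are.

Things in the scene. Friction and masses are not known exactly. Their poses are not given: they have to be found in the camera images.
- jig: Fixed marking jig, yaw within 0.4 rad: bright metal plate 130 (x) by 255 mm (y), top 8 mm above the worktop. Origin at worktop height, mid-plate (plate x -65 to +65, y -130 to +125). +x points to the back rail, +y along it to the corner pocket. Dark steel back rail, end stop (+y end) and front lip stand 14 mm above the plate (tops at z = 22).
- rail (a point): Point on the inner (-x) face of the back rail, at plate height, halfway along: jig (49, 0, 8) mm. Jig's axes. The rail runs the plate's whole length along y. The blank, flat against it, has its origin at jig x = +29 mm.
- pocket (a point): Where the blank's origin lies when fully home: jig (29, 77, 8) mm, jig's axes. The pocket is open to -y; end stop face at jig y = +105 mm, 42.5 mm between rail and lip. The blank's trailing end (jig y = +49) then stands out of the lip's mouth, so fingers need not enter.
- lip (a point): Middle of the inner (+x) face of the front lip, at plate height: jig (6.5, 86, 8) mm, jig's axes. The lip is 10 mm thick, straight from jig y = +66 to the end stop at +105, its mouth flared outward (-x) from +66 to about +55 mm.
- blank: Loose rectangular wooden token blank, 40 (x) by 56 (y) by 14 mm thick, 60 to 110 g, small brass eyelet near its -y end. Origin: centre of its underside. Starts flat on the jig plate in front of the rail (jig x -30 to -8 mm), 90 to 150 mm short of home along y, turned up to 0.4 rad from the jig; its +y is roughly the jig's +y.
- disc: Loose round wooden blank, 36 mm across, 14 mm thick, lying on the jig plate in front of the pocket's lip. Origin: centre of its underside. Not to be moved.
- tape_measure: Bystander: round yellow tape measure, 58x69x22 mm, on the worktop left of the jig. Origin at its underside.
- stamp: Bystander: upright hand stamp, 24x44x70 mm, on the worktop left of the jig. Origin at its underside.
- marker: Bystander: marker pen lying on the worktop right of the jig, 135 mm long, 17 mm thick. Origin at its underside.
- usb_stick: Bystander: USB stick, 54x18x8 mm, on the worktop right of the jig. Origin at its underside.
- stapler: Bystander: stapler, 150x40x45 mm, on the worktop behind the jig. Origin at its underside.
Not all that is in view belongs to the job. What is shaped like the blank but blue or green is not meant.

How it is judged:
By the outcome, as a careful person would: the job done as asked, in the order asked, and still so for the second after the job is handed in, with the robot touching nothing.
It also fails if it takes over 40 s, if anything falls off the work surface, if the arm or the gripper's body presses on something with over 40 N, if the wrist force passes 120 N, or if a joint passes its speed limit or range.

## Working session

There is one attempt and no reset: what is moved stays moved. The work goes in short steps, Python scripts to look and compute and a shell command to move; the robot and the scene stay as the last step left them, time stands still between calls to the robot, and variables do not carry over. Pictures are saved under pics/ and viewed, at most 10 in all, crops included, and the job is handed in when it is done.

```bash
ls; mkdir -p pics; python3 - <<'E'
from cell import arm
import cv2
s=arm.observe();print(s['position'],s['ee_rot'],s['width'],s['clock'])
for n in['scene','side','wrist']:
    c=arm.calibration(n);print(n,c)
    cv2.imwrite(f'pics/{n}0.png',arm.get_image(n)[:,:,::-1])
E
```

```text
pics
[ 6.24495960e-01 -3.93025717e-05  2.25950796e-01] [-2.22079423e+00 -2.22071119e+00  1.90347256e-03] 0.9984956286648391 0.0
scene {'K': array([[519.56313287,   0.        , 316.46066667],
       [  0.        , 519.56313287, 237.52555947],
       [  0.        ,   0.        ,   1.        ]]), 'xyz': array([-0.20027889, -0.42031126,  0.47486297]), 'orientation': array([ 1.02801807, -0.60048054, -0.88381154])}
side {'K': array([[568.90507741,   0.        , 315.24597558],
       [  0.        , 568.90507741, 235.42951349],
       [  0.        ,   0.        ,   1.        ]]), 'xyz': array([0.15530795, 0.97194177, 0.52448117]), 'orientation': array([ 0.34840885, -1.45562982, -2.34118822])}
wrist {'K': array([[332.39461073,   0.        , 324.93227579],
       [  0.        , 332.39461073, 243.59180757],
       [  0.        ,   0.        ,   1.        ]]), 'xyz': array([0.62497744, 0.06750511, 0.38372603]), 'orientation': array([-0.25478945,  0.0009618 ,  0.00031483])}
```

View pics/scene0.png

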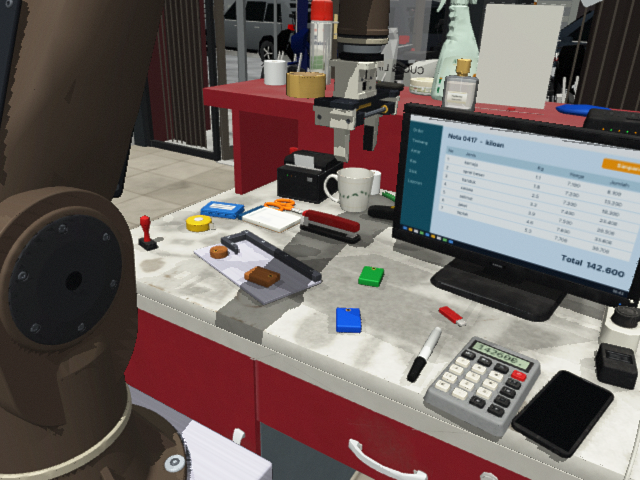

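View pics/side0.png

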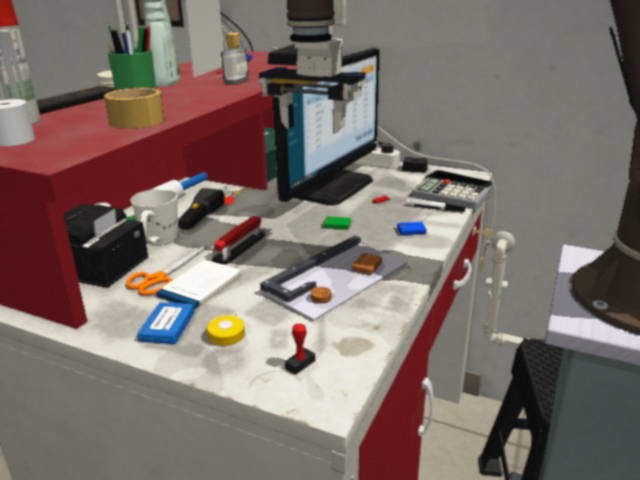

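View pics/wrist0.png

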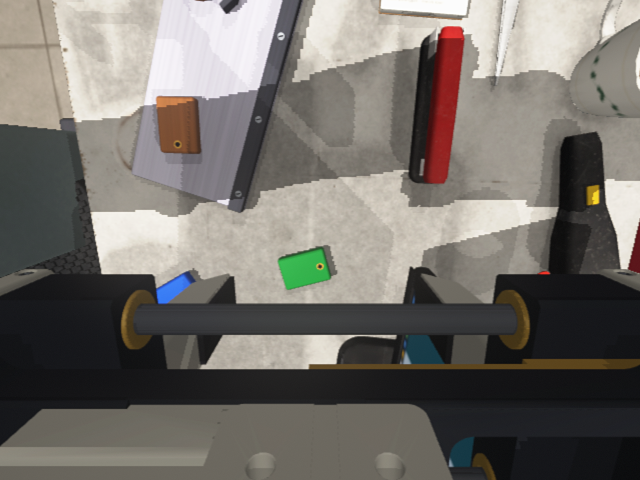

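Candidates in the scene view: the brown rectangle (263,275), brown disc (218,252), blue block (348,320) and green block (371,276). I choose the brown rectangle on the plate, which is at (178,125) in the wrist view with its eyelet at the -y end. I'll move the wrist camera over the jig for the close look.

```bash
python3 -m pendant '{"slide":[[0.09,-0.1,0],[0.09,-0.1,0],[0.09,-0.1,0],[0.09,-0.1,0],[0,0,0],[0,0,0]],"dr":[[0,0,0],[0,0,0],[0,0,0],[0,0,0],[0,0,0],[0,0,0]],"claw":[0,0,0,0,0,0]}' 20
python3 - <<'E'
from cell import arm
import cv2,pickle
c=arm.calibration('wrist');im=arm.get_image('wrist')[:,:,::-1];pickle.dump((c,im),open('w1.pkl','wb'))
cv2.imwrite('pics/w1.png',cv2.resize(im[0:300,120:520],None,fx=2,fy=2,interpolation=cv2.INTER_CUBIC))
E
```

```text
clock: 0.75
position: [0.5047, 0.1085, 0.2269]
ee_rot: [2.219, 2.223, 0.0]
force: [0.6, -0.7, -0.1]
width: 0.524
gripper_force: 0.0
```

View pics/w1.png

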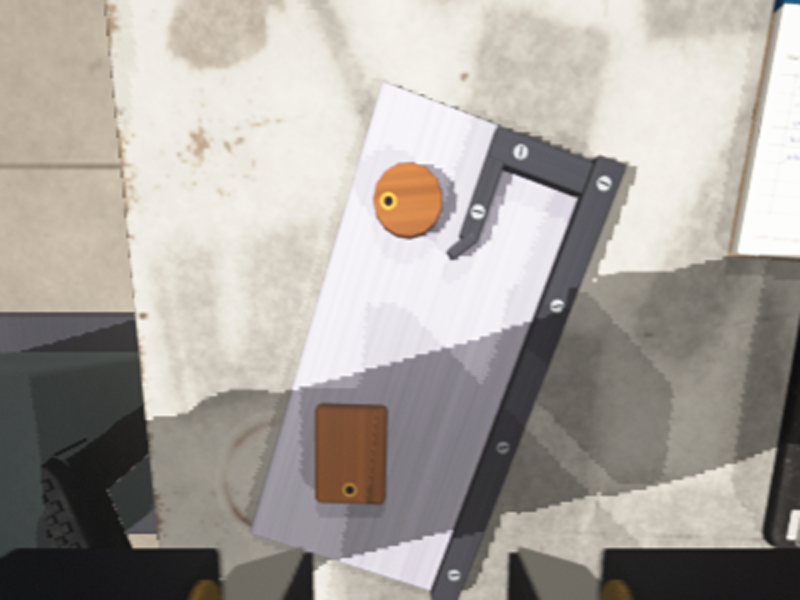

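The close crop confirms it: brown wooden rectangle with top corners at (318,404), (386,405), (385,503) and (316,502), eyelet at (349,490). The plate's front corners are (383,82) and (253,533), the rail face runs from about (431,590) to (578,197), and the disc is at (408,200).

```bash
cat > h.py <<'E'
import numpy as np,cv2,pickle
from scipy.optimize import least_squares
from scipy.spatial.transform import Rotation as R
def proj(c,P):
    q=(np.atleast_2d(P)-c['xyz'])@R.from_rotvec(c['orientation']).as_matrix()
    return np.c_[c['K'][0,2]+c['K'][0,0]*q[:,0]/-q[:,2], c['K'][1,2]-c['K'][1,1]*q[:,1]/-q[:,2]]
def ray(c,px,z):
    px=np.atleast_2d(px);K=c['K']
    d=np.c_[(px[:,0]-K[0,2])/K[0,0],-(px[:,1]-K[1,2])/K[1,1],-np.ones(len(px))]@R.from_rotvec(c['orientation']).as_matrix().T
    return c['xyz']+d*((z-c['xyz'][2])/d[:,2])[:,None]
def tow(p,Q):
    Q=np.atleast_2d(Q)/1000.;a=p[2];C,S=np.cos(a),np.sin(a)
    return np.c_[p[0]+C*Q[:,0]-S*Q[:,1],p[1]+S*Q[:,0]+C*Q[:,1],Q[:,2]]
def toj(p,W):
    d=np.atleast_2d(W)[:,:2]-p[:2];C,S=np.cos(p[2]),np.sin(p[2])
    return 1000*np.c_[C*d[:,0]+S*d[:,1],-S*d[:,0]+C*d[:,1]]
def fit(c,Q,px,p0=(.5,.15,-.28)): return least_squares(lambda p:(proj(c,tow(p,Q))-px).ravel(),p0)
E
python3 - <<'E'
from h import *
c,im=pickle.load(open('w1.pkl','rb'))
f=lambda a:np.array(a)/2.+[120,0]
Q=[(-65,125,8),(-65,-130,8),(49,-130,8),(49,105,8)]
r=fit(c,Q,f([(383,82),(253,533),(431,590),(578,197)]));p=r.x;print('jig',p,r.fun.round(1))
B=[(-20,28,22),(20,28,22),(20,-28,22),(-20,-28,22)]
b=fit(c,B,f([(318,404),(386,405),(385,503),(316,502)]),(.45,.1,0));print('blank',b.x,b.fun.round(1))
print('blank in jig',toj(p,b.x),b.x[2]-p[2],'disc',toj(p,ray(c,f([(408,200)]),.022)))
pickle.dump(p,open('jig.pkl','wb'))
u=lambda W:((proj(c,W)-[120,0])*2).astype(np.int32)
o=cv2.resize(im[0:300,120:520],None,fx=2,fy=2,interpolation=cv2.INTER_CUBIC)
L=[(tow(p,[(-65,125,8),(-65,-130,8),(49,-130,8),(49,105,8),(6.5,105,8),(6.5,66,8)]),(0,0,255)),(tow(p,[(49,-130,22),(49,105,22),(6.5,105,22),(6.5,66,22)]),(0,255,0)),(tow(b.x,B+B[:1]),(255,255,0)),(tow(p,[(9,49,8),(9,105,8),(49,105,8),(49,49,8),(9,49,8)]),(255,0,255))]
for W,col in L: cv2.polylines(o,[u(W)],False,col,1)
cv2.imwrite('pics/o1.png',o)
E
```

```text
jig [ 0.5135465   0.15137479 -0.32131863] [ 0.2 -1.1 -0.7  0.8  0.6  0.5 -0.1  0.3]
blank [ 0.4725188   0.10036504 -0.02776559] [-1.5 -0.4  1.1  0.2  0.6  0.4 -0.2 -0.1]
blank in jig [[-22.81810327 -61.35634633]] 0.2935530382870895 disc [[-34.60029245  73.4289131 ]]
```

View pics/o1.png

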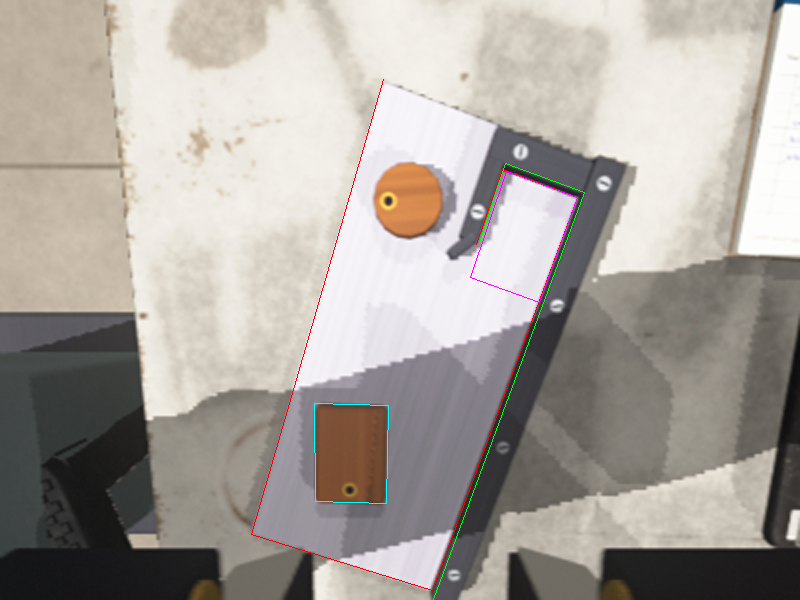

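Overlay lines match the plate, rail, pocket and blank edges well. Next I'll rotate to the jig yaw, shut the fingers and move in front of the blank.

```bash
python3 -m pendant '{"slide":[[0,0,0],[0,0,0],[0,0,0],[-0.026,-0.147,0],[-0.026,-0.147,0],[0,0,0.15],[0,0,0.15],[0,0,0.15],[0,0,0.1],[0,0,0]],"dr":[[0,0,0.893],[0,0,0.893],[0,0,0.893],[0,0,0],[0,0,0],[0,0,0],[0,0,0],[0,0,0],[0,0,0],[0,0,0]],"claw":[0,0,0,0,0,0,0,0,0,0]}' 20
cat > st.py <<'E'
from h import *
from cell import arm
p=pickle.load(open('jig.pkl','rb'));s=arm.observe()
m=R.from_rotvec(s['ee_rot']).as_matrix();C,S=np.cos(p[2]),np.sin(p[2]);F=s['force']
print('TCP jig mm',toj(p,s['position']).round(1),'z',s['position'][2].round(4),'yaw err',(np.arctan2(m[1,1],m[0,1])-p[2]).round(3),'tilt',m[:,2].round(3),'Fjig',np.round([C*F[0]+S*F[1],-S*F[0]+C*F[1],F[2]],1),'w',round(s['width'],3),s['clock'])
E
python3 st.py
```

```text
clock: 1.8
position: [0.4149, 0.119, 0.0586]
ee_rot: [-2.549, -1.834, 0.01]
force: [0.3, -0.3, 0.8]
width: 0.006
gripper_force: 0.0
TCP jig mm [[-83.4 -61.8]] z 0.0586 yaw err -0.002 tilt [-0.006 -0.003 -1.   ] Fjig [ 0.3 -0.2  0.8] w 0.006 1.8
```

```bash
python3 -m pendant '{"slide":[[0.005,0,0.075],[0.003,0,0.05],[0,0,0.022],[0,0,0],[0,0,0]],"dr":[[0,0,0],[0,0,0],[0,0,0],[0,0,0],[0,0,0]],"claw":[0,0,0,0,0]}' >/dev/null
python3 st.py
python3 - <<'E'
from cell import arm
import cv2
im=arm.get_image('side')[:,:,::-1]
cv2.imwrite('pics/s1.png',cv2.resize(im[170:330,240:440],None,fx=4,fy=3.7,interpolation=cv2.INTER_CUBIC))
E
```

```text
TCP jig mm [[-81.7 -56.8]] z 0.0186 yaw err -0.001 tilt [ 0.001  0.    -1.   ] Fjig [-0.3  1.  -0.2] w 0.006 2.3
```

View pics/s1.png

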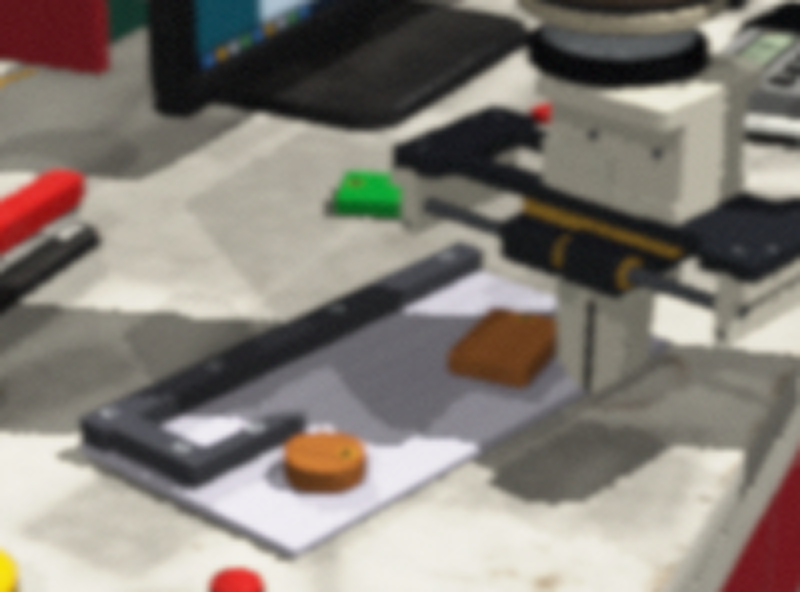

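The fist stands in front of the blank (500,345), clear of the disc (325,462). Now I push toward the rail.

```bash
python3 -m pendant '{"slide":[[-0.01,0,0.015],[0,0.025,0],[0,0.025,0],[0,0.025,0],[0,0.025,0],[0,0.025,0],[0,0.025,0],[0,0.025,0],[0,0,0],[0,0,0]],"dr":[[0,0,0],[0,0,0],[0,0,0],[0,0,0],[0,0,0],[0,0,0],[0,0,0],[0,0,0],[0,0,0],[0,0,0]],"claw":[0,0,0,0,0,0,0,0,0,0]}' >/dev/null
python3 st.py
python3 - <<'E'
from cell import arm
import cv2,pickle
c=arm.calibration('wrist');im=arm.get_image('wrist')[:,:,::-1];pickle.dump((c,im),open('w2.pkl','wb'))
cv2.imwrite('pics/w2.png',im)
E
```

```text
TCP jig mm [[-29.9 -60.2]] z 0.013 yaw err -0.001 tilt [ 0. -0. -1.] Fjig [-0.3  0.5  0.1] w 0.005 3.35
```

View pics/w2.png

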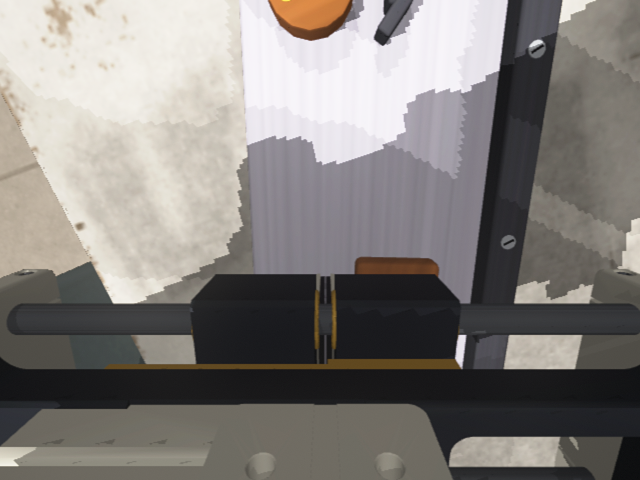

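The blank's leading edge shows at (355,258)–(438,260) beside the rail, nearly square to it. I'll continue to contact.

```bash
python3 - <<'E'
from h import *
c,_=pickle.load(open('w2.pkl','rb'));p=pickle.load(open('jig.pkl','rb'))
print(toj(p,ray(c,[(356,258),(438,260)],.022)).round(1))
E
python3 -m pendant '{"slide":[[0,0.02,0],[0,0.015,0],[0,0.01,0],[0,0.005,0],[0,0,0]],"dr":[[0,0,0],[0,0,0],[0,0,0],[0,0,0],[0,0,0]],"claw":[0,0,0,0,0]}' >/dev/null
python3 st.py
```

```text
[[-15.1 -38.2]
 [ 23.3 -39.2]]
TCP jig mm [[-14.8 -60.1]] z 0.0131 yaw err -0.0 tilt [ 0.  0. -1.] Fjig [-0.4 -0.  -0.8] w 0.003 3.9
```

```bash
Z='[0,0,0]'; python3 -m pendant '{"slide":[[-0.01,0.01,0],[0,0.008,0],[0,0.005,0],[0,0.004,0],[0,0,0]],"dr":[[0,0,0],[0,0,0],[0,0,0],[0,0,0],[0,0,0]],"claw":[0,0,0,0,0]}' >/dev/null
python3 st.py
python3 -m pendant '{"slide":[[0,0.004,0],[0,0.004,0],[0,0,0]],"dr":[[0,0,0],[0,0,0],[0,0,0]],"claw":[0,0,0]}' >/dev/null
python3 st.py
```

```text
TCP jig mm [[ -6.9 -63.1]] z 0.0131 yaw err -0.0 tilt [ 0. -0. -1.] Fjig [-0.2  0.9  1.1] w 0.004 4.4
TCP jig mm [[ -6.2 -63.4]] z 0.0129 yaw err 0.0 tilt [-0.003 -0.    -1.   ] Fjig [-5.6  0.5  4.9] w 0.005 4.7
```

```bash
python3 -m pendant '{"slide":[[0,0.004,0],[0,0,0],[0,0,0]],"dr":[[0,0,0],[0,0,0],[0,0,0]],"claw":[0,0,0]}' >/dev/null
python3 st.py
python3 -m pendant '{"slide":[[0,-0.03,0],[0,-0.06,0],[-0.08,0,0],[-0.12,0,0],[0,0,0]],"dr":[[0,0,0],[0,0,0],[0,0,0],[0,0,0],[0,0,0]],"claw":[0,0,0,0,0]}' >/dev/null
python3 st.py
python3 - <<'E'
from cell import arm
import cv2,pickle
c=arm.calibration('wrist');im=arm.get_image('wrist')[:,:,::-1];pickle.dump((c,im),open('w3.pkl','wb'))
cv2.imwrite('pics/w3.png',im)
E
```

```text
TCP jig mm [[ -6.  -63.5]] z 0.0128 yaw err 0.001 tilt [-0.004 -0.    -1.   ] Fjig [-8.5 -1.   6.8] w 0.004 5.0
TCP jig mm [[ -30.9 -127.7]] z 0.013 yaw err -0.005 tilt [-0.002 -0.002 -1.   ] Fjig [ 0.4 -0.4 -1. ] w 0.004 5.5
```

View pics/w3.png

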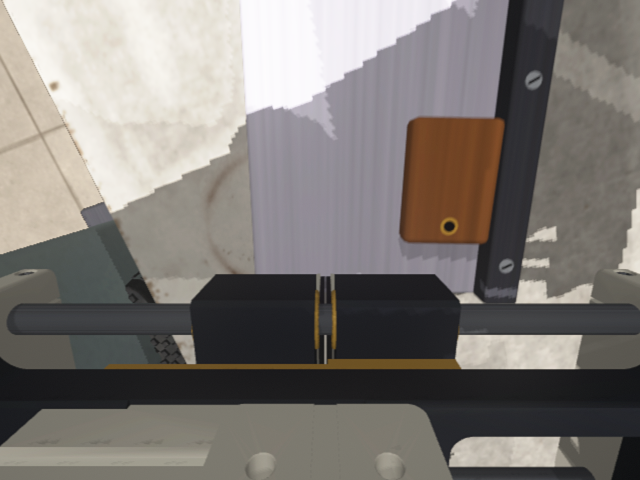

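Blank corners are (407,118), (504,120), (490,243) and (401,241), apparently flush along the rail. Checking numerically.

```bash
python3 - <<'E'
from h import *
c,_=pickle.load(open('w3.pkl','rb'));p=pickle.load(open('jig.pkl','rb'))
B=[(-20,28,22),(20,28,22),(20,-28,22),(-20,-28,22)]
b=fit(c,B,[(407,117),(504,119),(490,244),(401,241)]);print(toj(p,b.x).round(1),b.x[2]-p[2],b.fun.round(1))
E
```

```text
[[ 24.8 -71.6]] -0.0016986011368264609 [ 1.7 -0.9  0.1 -3.2 -2.2  0.8  0.3  4. ]
```

```bash
python3 - <<'E'
from h import *
c,im=pickle.load(open('w3.pkl','rb'));p=pickle.load(open('jig.pkl','rb'))
u=lambda W:((proj(c,W)-[380,80])*4).astype(np.int32)
o=cv2.resize(im[80:230,380:580].copy(),None,fx=4,fy=4,interpolation=cv2.INTER_CUBIC)
cv2.polylines(o,[u(tow(p,[(49,-130,8),(49,105,8)]))],False,(0,0,255),1)
cv2.polylines(o,[u(tow(p,[(49,-130,22),(49,105,22)]))],False,(0,255,0),1)
cv2.imwrite('pics/o3.png',o)
E
```

```text
(no output)
```

View pics/o3.png

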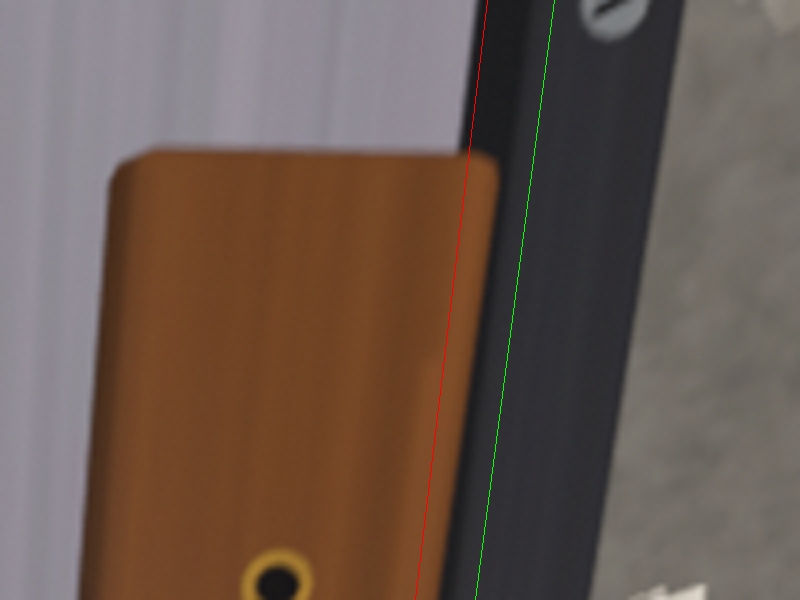

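```bash
python3 - <<'E'
from h import *
c,im=pickle.load(open('w3.pkl','rb'));p=pickle.load(open('jig.pkl','rb'))
for r in(100,130,160,190,220,240): print(r,[tuple(map(int,im[r,k,[2,0]])) for k in range(484,516,1)] if r<200 else [tuple(map(int,im[r,k,[2,0]])) for k in range(474,506,1)])
E
```

```text
100 [(145, 150), (145, 150), (144, 149), (146, 149), (146, 150), (147, 151), (147, 152), (148, 151), (147, 151), (148, 152), (147, 152), (143, 148), (102, 105), (45, 48), (27, 29), (28, 30), (30, 31), (29, 31), (28, 30), (29, 31), (28, 30), (29, 32), (29, 31), (30, 31), (28, 30), (30, 32), (36, 38), (41, 45), (43, 46), (46, 49), (47, 50), (46, 50)]
130 [(105, 33), (105, 33), (107, 35), (107, 34), (109, 35), (110, 35), (111, 36), (112, 35), (115, 37), (117, 37), (118, 37), (121, 38), (124, 39), (126, 39), (128, 40), (128, 41), (125, 39), (119, 38), (113, 35), (89, 34), (48, 31), (31, 33), (36, 39), (42, 45), (45, 48), (46, 50), (46, 51), (48, 52), (47, 52), (47, 52), (45, 50), (46, 51)]
160 [(108, 35), (109, 35), (110, 35), (110, 36), (111, 35), (115, 36), (117, 37), (120, 38), (123, 40), (126, 40), (127, 40), (126, 40), (122, 39), (117, 37), (108, 35), (75, 32), (36, 31), (32, 34), (37, 38), (44, 46), (46, 49), (47, 50), (46, 50), (48, 52), (48, 53), (46, 51), (47, 52), (48, 52), (49, 53), (49, 53), (48, 53), (47, 51)]
190 [(123, 40), (125, 40), (126, 41), (126, 41), (127, 41), (126,
[... 247 characters left out ...]
), (49, 53), (48, 52)]
220 [(103, 35), (105, 35), (107, 35), (109, 36), (114, 37), (119, 38), (122, 39), (125, 42), (124, 41), (124, 42), (124, 41), (124, 42), (124, 40), (121, 40), (116, 37), (111, 36), (81, 34), (42, 32), (32, 33), (33, 33), (38, 39), (44, 45), (47, 49), (48, 52), (49, 52), (50, 54), (48, 52), (48, 52), (48, 52), (49, 52), (50, 54), (49, 52)]
240 [(101, 35), (103, 34), (108, 37), (113, 37), (115, 39), (114, 38), (116, 39), (116, 39), (116, 39), (117, 39), (115, 39), (109, 36), (93, 34), (61, 33), (35, 34), (32, 33), (32, 33), (37, 38), (44, 45), (47, 49), (48, 52), (50, 54), (51, 54), (51, 53), (49, 54), (49, 53), (49, 53), (52, 54), (50, 54), (50, 53), (49, 53), (49, 53)]
```

The gap from blank edge to rail edge is constant at about 3–4 px (edge rounding), so it is flush. Now I go behind the trailing end and slide it.

```bash
python3 -m pendant '{"slide":[[0,0.06,0],[0,0.08,0],[0,0.05,0],[0,0,0],[0.02,0,0],[0.025,0,0],[0.025,0,0],[0.025,0,0],[0.02,0,0],[0,0,0]],"dr":[[0,0,0],[0,0,0],[0,0,0],[0,0,0],[0,0,0],[0,0,0],[0,0,0],[0,0,0],[0,0,0],[0,0,0]],"claw":[0,0,0,0,0,0,0,0,0,0]}' >/dev/null
python3 st.py
```

```text
TCP jig mm [[ 26.4 -87.1]] z 0.0132 yaw err 0.001 tilt [ 0.     0.001 -1.   ] Fjig [ 0.2 -0.6  0.7] w 0.005 6.55
```

```bash
python3 -m pendant '{"slide":[[0.025,0,0],[0.03,0,0],[0.03,0,0],[0.03,0,0],[0.03,0,0],[0.03,0,0],[0.03,0,0],[0.03,0,0],[0.02,0,0],[0,0,0]],"dr":[[0,0,0],[0,0,0],[0,0,0],[0,0,0],[0,0,0],[0,0,0],[0,0,0],[0,0,0],[0,0,0],[0,0,0]],"claw":[0,0,0,0,0,0,0,0,0,0]}' >/dev/null
python3 st.py
python3 - <<'E'
from h import *
from cell import arm
c=arm.calibration('wrist');im=arm.get_image('wrist')[:,:,::-1];pickle.dump((c,im),open('w4.pkl','wb'))
h=cv2.cvtColor(im,cv2.COLOR_BGR2HSV);m=cv2.inRange(h,(3,110,40),(18,255,255));m[275:]=0
n,l,s,ce=cv2.connectedComponentsWithStats(m);p=pickle.load(open('jig.pkl','rb'))
for i in range(1,n):
    if s[i,4]>150: print(s[i],ce[i].round(0))
for r in range(150,272,20):
    k=np.where(m[r,380:])[0]; 
    if len(k): print(r,k[0]+380,k[-1]+380, toj(p,ray(c,[(k[-1]+380,r)],.022)).round(1))
E
```

```text
TCP jig mm [[ 26.5 -10.7]] z 0.0131 yaw err 0.001 tilt [ 0.     0.001 -1.   ] Fjig [ 0.1 -0.5 -1. ] w 0.004 7.55
[ 137   72   90   87 5657] [182. 114.]
[ 280  158   89  117 9772] [324. 214.]
```

```bash
python3 - <<'E'
from h import *
c,im=pickle.load(open('w4.pkl','rb'));p=pickle.load(open('jig.pkl','rb'))
h=cv2.cvtColor(im,cv2.COLOR_BGR2HSV);m=cv2.inRange(h,(3,110,40),(18,255,255));m[:,:260]=0
for r in range(165,275,20):
    k=np.where(m[r])[0]; g=im[r,:,2].astype(int); e=[j for j in range(k[-1],k[-1]+25) if g[j]>=40 and g[j+1]>42 and h[r,j,1]<80][:1]
    print(r,k[0],k[-1],e, toj(p,ray(c,[(k[-1],r)],.022)).round(1))
k=np.where(m[:,324])[0][0];print('lead',k,toj(p,ray(c,[(300,np.where(m[:,300])[0][0]),(350,np.where(m[:,350])[0][0])],.022)).round(1))
E
```

```text
165 280 368 [372] [[45.4 53.7]]
185 281 368 [372] [[45.7 45. ]]
205 281 367 [371] [[45.6 36.2]]
225 282 366 [371] [[45.4 27. ]]
245 283 366 [370] [[45.7 17.6]]
265 283 365 [370] [[45.6  7.8]]
lead 158 [[15.8 56.6]
 [37.5 56.6]]
```

Still flush on the rail with about 48 mm to go.

```bash
python3 -m pendant '{"slide":[[0.025,0,0],[0.03,0,0],[0.03,0,0],[0.03,0,0],[0.02,0,0],[0.01,0,0],[0,0,0]],"dr":[[0,0,0],[0,0,0],[0,0,0],[0,0,0],[0,0,0],[0,0,0],[0,0,0]],"claw":[0,0,0,0,0,0,0]}' >/dev/null
python3 st.py
python3 -m pendant '{"slide":[[0.006,0,0],[0.006,0,0],[0.005,0,0],[0,0,0]],"dr":[[0,0,0],[0,0,0],[0,0,0],[0,0,0]],"claw":[0,0,0,0]}' >/dev/null
python3 st.py
```

```text
TCP jig mm [[26.5 32.1]] z 0.0131 yaw err 0.0 tilt [ 0.  0. -1.] Fjig [-0.5  0.9 -0.3] w 0.005 8.3
TCP jig mm [[26.7 36.7]] z 0.0132 yaw err -0.0 tilt [ 0.  0. -1.] Fjig [-0.5  0.4  0.4] w 0.002 8.7
```

```bash
python3 -m pendant '{"slide":[[0.005,0,0],[0.004,0,0],[0.004,0,0],[0,0,0]],"dr":[[0,0,0],[0,0,0],[0,0,0],[0,0,0]],"claw":[0,0,0,0]}' >/dev/null
python3 st.py
python3 -m pendant '{"slide":[[0.004,0,0],[0,0,0]],"dr":[[0,0,0],[0,0,0]],"claw":[0,0]}' >/dev/null
python3 st.py
```

```text
TCP jig mm [[26.6 37.7]] z 0.013 yaw err -0.002 tilt [-0.002 -0.003 -1.   ] Fjig [-1.2 -8.8  6.6] w 0.005 9.1
TCP jig mm [[26.6 37.7]] z 0.013 yaw err -0.003 tilt [-0.003 -0.004 -1.   ] Fjig [ -1.3 -10.3   8.9] w 0.007 9.3
```

Firm stop at the expected place. I'll back off straight, lift slightly and look.

```bash
python3 -m pendant '{"slide":[[-0.02,0,0],[-0.06,0,0],[-0.1,0,0],[-0.05,0,-0.1],[0,0,-0.1],[0,0,0],[0,0,0]],"dr":[[0,0,0],[0,0,0],[0,0,0],[0,0,0],[0,0,0],[0,0,0],[0,0,0]],"claw":[0,0,0,0,0,0,0]}' >/dev/null
python3 st.py
python3 - <<'E'
from h import *
from cell import arm
c=arm.calibration('wrist');im=arm.get_image('wrist')[:,:,::-1];pickle.dump((c,im),open('w5.pkl','wb'));p=pickle.load(open('jig.pkl','rb'))
h=cv2.cvtColor(im,cv2.COLOR_BGR2HSV);m=cv2.inRange(h,(3,110,40),(18,255,255));m[272:]=0
n,l,s,ce=cv2.connectedComponentsWithStats(m)
for i in range(1,n):
    if s[i,4]>150: print(s[i],ce[i].round(0),toj(p,ray(c,ce[i][None],.022)).round(1))
x,y=ce[1:][np.argmax(ce[1:,0]*(s[1:,4]>150))].astype(int)
x0,y0=max(0,x-110),max(0,y-80)
print(x0,y0);cv2.imwrite('pics/w5.png',cv2.resize(im[y0:y0+150,x0:x0+200],None,fx=4,fy=4,interpolation=cv2.INTER_CUBIC))
E
```

```text
TCP jig mm [[ 27.1 -27.7]] z 0.0737 yaw err -0.001 tilt [ 0.002  0.001 -1.   ] Fjig [-0.2  0.8 -0.1] w 0.006 10.0
[ 287   41   70  102 6714] [322.  90.] [[25.5 77.8]]
[ 188   66   63   64 2847] [219.  96.] [[-34.3  74.3]]
211 9
```

View pics/w5.png

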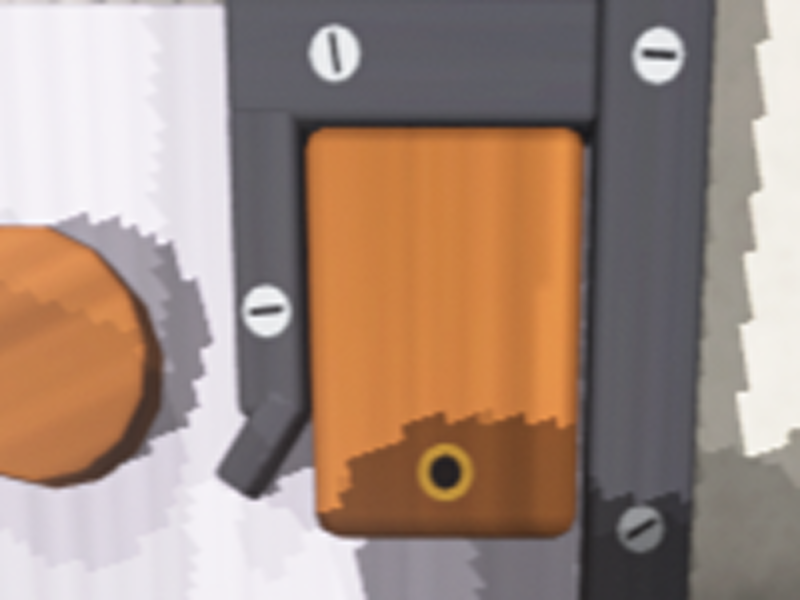

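The last view shows the blank seated: leading end against the end stop at (445,128), long side along the rail at (583,300), and the disc still at its first-measured place. The fingers are clear, so I'm handing in.

```bash
python3 -c "
from cell import arm
print(arm.sign_off())"
```

```text
the job is handed in; nothing more can be done
None
```

The rectangular blank was pushed flat against the back rail, slid along it into the pocket and stopped firmly against the end stop. It was never lifted, the disc stayed within about 1 mm of its first-measured place, and I handed the job in with the fingers clear after about 10 s; the last picture leaves room for a gap of up to about 1 mm between blank and rail.

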